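Set out the bench for the next sample run

ROBOT

A 6-joint arm with a two-finger parallel gripper is mounted at the origin on the work surface. World frame = base frame: x ahead of the robot, y to its left, z up, the work surface at z = 0. Lengths are in mm, angles in degrees, forces in N, time in s.
With the tool pointing down it reaches from about 350 to 850 mm from the base axis. Payload 8.1 kg.
Tool frame: the origin (TCP) lies at the very end of the fingers, on their centre line; the grasp point (between the pads) lies 19 mm behind it (r.grip_point_offset is the distance from the TCP to the grasp point, in mm); z points along the fingers, y is the line along which they close (so a half turn about z gives the same grasp; the last joint's range is limited). The gripper opens to 85 mm and grips with 20 to 120 N. Pads are 22 mm wide; open, the fingers measure 114 mm over their backs; the gripper's body (76 mm by 85 mm) begins 54 mm behind the grasp point. The pads swing forward as they close: fully open they stand 13 mm farther back than shut.
Start: joints at [63.002, 7.471, 85.268, -0, 87.261, -4.893], TCP at [225.76, 555.912, 231.292] pointing down, gripper open.
Joint ranges: [-169.43, 169.43], [-51.17, 129.36], [1.28, 143.12], [-76.62, 256.62], [0, 156.53], [-152.29, 152.29]. Speed limits (degrees/s): [136.94, 136.94, 159.86, 180, 180, 180].

INTERFACE

Orientations are given as [roll, pitch, yaw] about the fixed x, y, z axes, in that order (R = Rz(yaw) Ry(pitch) Rx(roll)).
In Python, from bench import status, eyes, r gives the robot as it stands.
- The arm moves only by the shell command python3 -m handwheel 'ROWS' [FORCE]. ROWS is a JSON object whose one key "series" holds a list that holds one entry, the list of rows, each a list of 7 numbers: the shift along the tool's x, y, z in cm, then the turn, a rotation vector about the tool's x, y, z in rad, then the opening, from 0 (shut) to 1 (fully open). In form: {"series": [[[tx, ty, tz, rx, ry, rz, claw], ...]]}. A call has 1 to 12 rows; each row is the pose to reach, as a shift and turn from the pose commanded when the call began, along the tool's axes at that moment; what a row does not reach only later rows make up. A row lasts 1/8 s, in which the tool goes at most 62.5 mm and 10.7 degrees, less where a joint would pass 70% of its speed; a pose out of reach is approached as far as the arm can. A call with a gripper value outside its range is refused whole. The fingers move at their own pace and stop on an object; FORCE is the grip in N (left out, the last holds). Time passes only in rows, so rows that repeat a pose let the fingers close. It gives the time, the measured TCP pose, the force, the opening and the grip force at its end, in the units of the state.
- status.sense(): the state, without advancing time (a new reading comes with each control period).
- eyes.snapshot(name): name is "scene" or "side" or "wrist"; returns a dict with "img" (420x560x3 uint8, red, green, blue), "mtx" (3x3 intrinsics, pixels), "R" (3x3) and "t" (3): a world point X has camera coordinates R X + t. Camera axes: x right, y down, z forward; pixel columns grow to the right and rows downward; lengths in mm; the calibration is good to about 2 mm. A picture is of the moment at which its call begins. There is no depth.
- r.hand_in(): hands the job in; it is judged then, once.
The state is a dict: "time": time; "joint_pos": joint angles; "qd": joint speeds; "joint_efforts": joint torques, N m; "tool_pos": TCP position; "tcp_rot": TCP orientation; "ft_force": force on the tool from outside, world axes, zero at the start; "wrist_torque": the same for the moment, N m; "finger_gap": finger opening in mm; "grip_force": force on a finger pad.
Only numpy, scipy, OpenCV 4.12 (cv2) and the standard library are available. Lean on these libraries where they do the work, as an engineer would, in place of code of your own. Each camera call takes 0.05 s, during which the arm holds its last target. There are 200 camera calls.

TASK

Set out the bench for the next run: put the aluminium cold block midway between the yellow vial rack and the white well plate, its long side parallel to the rack's long side, and lay the white eight-well strip on top of it, centred and lengthwise. Then stand the wide white jar straight behind the block (on the side away from the robot, in line with the block's length) and the small amber bottle straight in front of the middle of the well plate (on the robot's side), each upright with a gap of about 3 cm to its neighbour. Leave the timer, the tip box and the beaker where they are, and let go of everything.

Things in the scene. Friction and masses are not known exactly. Their poses are not given: they have to be found in the camera images.
- vial_rack: Yellow vial rack, 130 (x) by 90 (y) by 45 mm high, fixed; white-capped vials in its far half reach 67 mm high. Origin at the centre of its underside, z up; x is its long side and points away from the robot (within 0.15 rad). The well plate stands beside it with equal yaw, on the rack's y axis (left or right), 310 to 330 mm centre to centre. Other racks at the bench's sides are stock.
- well_plate: White 48-well plate, 86 (x) by 127 (y) by 14 mm high, fixed to the bench. Origin at the centre of its underside, z up. Its x axis points away from the robot, the same way as the rack's; its near long side, facing the robot, is at x = -43 mm.
- cold_block: Loose aluminium cold block, 90 (x) by 50 (y) by 35 mm high, about 0.4 kg, flat top with two rows of six shallow dark dots. Origin at the centre of its underside, z up. x along its length; the same when turned half round.
- well_strip: Loose white plastic strip of eight small wells in a row, 82 (x) by 12 (y) by 12 mm high, 20 g, flat underside. Origin at the centre of its underside, z up. x along its length; the same when turned half round.
- jar: Loose wide white screw-lid jar, round, 56 mm in diameter, 85 mm high, about 160 g, upright. Origin at the centre of its underside, z up. It may be gripped across its straight side at 45 mm height.
- reagent_bottle: Loose small amber glass bottle with a white cap, round, 36 mm in diameter, 75 mm high, about 70 g, upright. Origin at the centre of its underside, z up. It may be gripped across its straight side at 28 mm height.
- timer: Bystander: loose grey digital timer lying flat, 65 by 65 by 18 mm high, with a greenish display and three black keys. Origin at the centre of its underside, z up. To be left alone; it may lie among the loose things.
- tip_box: Bystander: loose grey closed pipette-tip box with a clear lid, 82 (x) by 122 (y) by 65 mm high, beyond the work. Origin at the centre of its underside, z up. To be left alone.
- beaker: Bystander: loose glass beaker, 70 mm in diameter, 90 mm high, beyond the work. Origin at the centre of its underside, z up. To be left alone.

How it is judged (in metres and radians):
At the end, for the whole second after the job is handed in: Block within 15 mm of midway, parallel to the rack within 0.17 rad; strip flat on it, within 12 mm and 0.17 rad; jar behind block and bottle before plate, upright on the bench, gaps 15 to 45 mm, within 15 mm sideways; all at rest ((y of cold_block in the frame of vial_rack between 0.14 and 0.18 m or y of cold_block in the frame of vial_rack between -0.18 and -0.14 m) and (y of cold_block in the frame of well_plate between 0.14 and 0.18 m or y of cold_block in the frame of well_plate between -0.18 and -0.14 m) and x of cold_block in the frame of vial_rack between -0.015 and 0.015 m and angle between the x axis of cold_block and the x axis of vial_rack, either way round below 0.17 rad and x of well_strip in the frame of cold_block between -0.012 and 0.012 m and y of well_strip in the frame of cold_block between -0.012 and 0.012 m and z of well_strip in the frame of cold_block between 0.031 and 0.039 m and angle between the x axis of well_strip and the x axis of cold_block, either way round below 0.17 rad and (x of jar in the frame of cold_block between 0.088 and 0.118 m or x of jar in the frame of cold_block between -0.118 and -0.088 m) and y of jar in the frame of cold_block between -0.015 and 0.015 m and x of jar in the frame of vial_rack above 0.05 m and x of reagent_bottle in the frame of well_plate between -0.106 and -0.076 m and y of reagent_bottle in the frame of well_plate between -0.015 and 0.015 m and angle between each of cold_block, well_strip, jar, reagent_bottle's own z axis and vertical below 0.1 rad and linear speed of each of cold_block, well_strip, jar, reagent_bottle below 0.02 m/s and angular speed of each of cold_block, well_strip, jar, reagent_bottle below 0.2 rad/s and height (world z) of cold_block between -0.004 and 0.004 m and height (world z) of jar between -0.004 and 0.004 m and height (world z) of reagent_bottle between -0.004 and 0.004 m); the robot touches nothing.
It fails at once if the timer is moved by more than 20 mm or tipped (distance of timer from where it was at the start of the episode above 0.02 m or angle between timer's own z axis and vertical above 0.3 rad).
It fails at once if the tip box is moved by more than 20 mm or tipped (distance of tip_box from where it was at the start of the episode above 0.02 m or angle between tip_box's own z axis and vertical above 0.3 rad).
It fails at once if the beaker is moved by more than 20 mm or tipped (distance of beaker from where it was at the start of the episode above 0.02 m or angle between beaker's own z axis and vertical above 0.3 rad).
It also fails if it takes over 128 s, if anything falls off the work surface, if the arm or the gripper's body presses on something with over 40 N, if the wrist force passes 120 N, or if a joint passes its speed limit or range.

## Working session

There is one attempt and no reset: what is moved stays moved. The work goes in short steps, Python scripts to look and compute and a shell command to move; the robot and the scene stay as the last step left them, time stands still between calls to the robot, and variables do not carry over. Pictures are saved under pics/ and viewed, at most 14 in all, crops included, and the job is handed in when it is done.

```bash
ls; mkdir -p pics
python3 - <<'E'
from bench import status, eyes, r
import cv2,pickle
for n in ("scene","side","wrist"):
    s=eyes.snapshot(n); cv2.imwrite(f"pics/a_{n}.png",s["img"][:,:,::-1]); pickle.dump(s,open(f"a_{n}.pkl","wb"))
    print(n,(-s["R"].T@s["t"]).round(0), s["R"].round(2).tolist(), s["mtx"].round(0).tolist())
s=status.sense(); print(s["time"],s["tool_pos"],s["tcp_rot"],s["finger_gap"],r.grip_point_offset)
E
```

```text
pics
scene [879. 569. 677.] [[-0.89, 0.46, 0.0], [0.32, 0.62, -0.72], [-0.33, -0.64, -0.7]] [[405.0, 0.0, 278.0], [0.0, 405.0, 203.0], [0.0, 0.0, 1.0]]
side [  39. -672.  798.] [[0.8, -0.6, 0.02], [-0.39, -0.54, -0.75], [0.46, 0.59, -0.66]] [[421.0, 0.0, 284.0], [0.0, 421.0, 209.0], [0.0, 0.0, 1.0]]
wrist [163. 581. 372.] [[0.38, 0.93, -0.0], [0.89, -0.36, 0.27], [0.25, -0.1, -0.96]] [[309.0, 0.0, 282.0], [0.0, 309.0, 205.0], [0.0, 0.0, 1.0]]
0.15 [225.56509707 555.5293998  230.4895197 ] [-1.79918170e+02 -6.52866835e-03  1.57895536e+02] 85.50478084023811 18.700000000000003
```

View pics/a_scene.png

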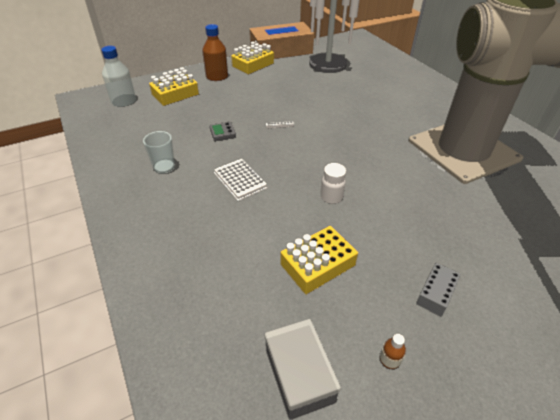

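View pics/a_side.png

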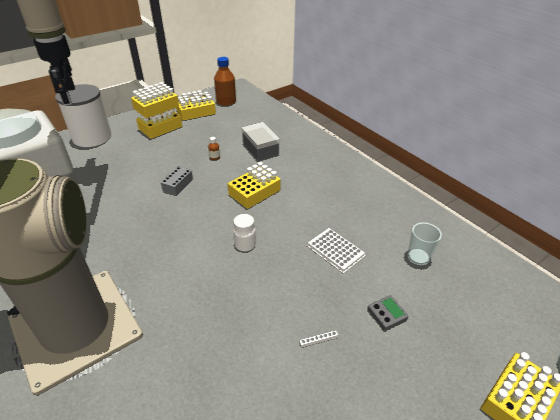

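The scene view shows the rack at (320,258), plate (240,178), jar (333,183), block (440,288), bottle (395,350), strip (280,124), timer (222,130), beaker (160,152) and tip box (302,367). In the side view they are at rack (254,187), plate (336,249), jar (244,232), block (177,180), bottle (214,149), strip (319,338) and timer (387,312).

```bash
cat > h.py <<'E'
import numpy as np,cv2,pickle
def cam(s): return -s["R"].T@s["t"]
def ray(s,p):
    p=np.atleast_2d(np.asarray(p,float)); d=np.c_[p,np.ones(len(p))]@np.linalg.inv(s["mtx"]).T@s["R"]
    return d/np.linalg.norm(d,axis=1)[:,None]
def plane(s,p,z):
    d=ray(s,p); c=cam(s); return (c+d*((z-c[2])/d[:,2])[:,None])
def proj(s,X):
    q=(np.atleast_2d(X)@s["R"].T+s["t"])@s["mtx"].T; return q[:,:2]/q[:,2:]
def tri(views):   # [(s,pixel)...] -> point, residual px
    A=np.zeros((3,3));b=np.zeros(3)
    for s,p in views:
        d=ray(s,p)[0]; M=np.eye(3)-np.outer(d,d); A+=M; b+=M@cam(s)
    X=np.linalg.solve(A,b); return X,[np.round(np.linalg.norm(proj(s,X)[0]-p),1) for s,p in views]
def masks(img):
    h=cv2.cvtColor(img,cv2.COLOR_RGB2HSV); H,S,V=[h[...,i].astype(int) for i in range(3)]
    return dict(yellow=(H>18)&(H<32)&(S>150)&(V>90),white=(S<40)&(V>175),dark=(V<75),brown=(H<14)&(S>110)&(V>40))
def blobs(img,k,amin=20,close=0):
    m=masks(img)[k].astype(np.uint8)
    if close: m=cv2.morphologyEx(m,cv2.MORPH_CLOSE,np.ones((close,close),np.uint8))
    n,l,st,c=cv2.connectedComponentsWithStats(m)
    return [(c[i].round(1).tolist(),int(st[i,4])) for i in range(1,n) if st[i,4]>=amin]
E
python3 - <<'E'
from h import *
a,b=[pickle.load(open(f"a_{n}.pkl","rb")) for n in ("scene","side")]
for n,p,q in [("rack",(320,252),(254,182)),("plate",(240,178),(336,249)),("jartop",(335,170),(243,220)),("block",(440,280),(177,176)),("bottlecap",(398,340),(214,140)),("strip",(280,124),(319,337)),("timer",(222,130),(387,312)),("beaker",(162,168),(418,260)),("tip",(302,350),(261,132))]:
    X,e=tri([(a,p),(b,q)]); print(n,X.round(0),e)
# crops
def crop(s,c,w=70,h=52,k=5): 
    x,y=int(c[0]-w/2),int(c[1]-h/2); return cv2.resize(s["img"][y:y+h,x:x+w],(w*k,h*k),interpolation=cv2.INTER_CUBIC)
im=np.vstack([np.hstack([crop(a,(320,258),110,90,3),crop(b,(254,187),110,90,3)]),np.hstack([crop(a,(440,290),110,90,3),crop(b,(177,180),110,90,3)])])
cv2.imwrite("pics/b.png",im[:,:,::-1])
E
```

```text
rack [566. 151.  39.] [np.float64(0.6), np.float64(0.4)]
plate [ 603. -168.    6.] [np.float64(0.2), np.float64(0.2)]
jartop [428.  -8.  83.] [np.float64(0.2), np.float64(0.2)]
block [398. 313.  37.] [np.float64(0.9), np.float64(0.6)]
bottlecap [565. 380.  67.] [np.float64(1.9), np.float64(1.0)]
strip [ 400. -336.    9.] [np.float64(0.3), np.float64(0.5)]
timer [ 564. -381.   11.] [np.float64(0.6), np.float64(0.7)]
beaker [ 762. -313.   -9.] [np.float64(1.5), np.float64(1.5)]
tip [710. 325.  71.] [np.float64(1.5), np.float64(0.7)]
```

View pics/a_wrist.png

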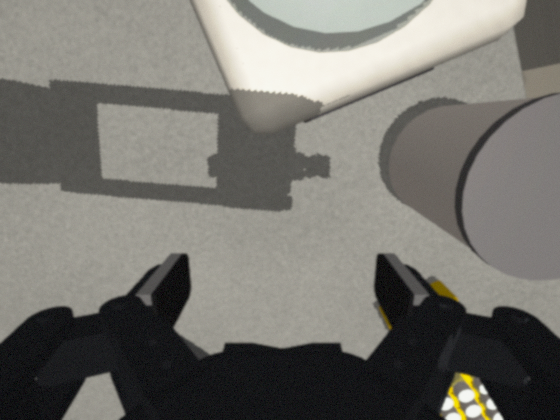

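```bash
python3 -m handwheel '{"series": [[[-31.8,-15.9,0,0,0,0,1],[-31.8,-15.9,0,0,0,0,1],[-31.8,-15.9,0,0,0,0,1],[-31.8,-15.9,0,0,0,0,1],[-31.8,-15.9,0,0,0,0,1],[-31.8,-15.9,0,0,0,0,1],[-31.8,-15.9,0,0,0,0,1],[-31.8,-15.9,0,0,0,0,1],[-31.8,-15.9,0,0,0,0,1],[-31.8,-15.9,0,0,0,0,1]]]}'
cat >> h.py <<'E'
def shoot(name,tag):
    from bench import eyes
    s=eyes.snapshot(name); cv2.imwrite(f"pics/{tag}.png",s["img"][:,:,::-1]); pickle.dump(s,open(f"{tag}.pkl","wb")); return s
def load(t): return pickle.load(open(t+".pkl","rb"))
def axes():
    from bench import status
    s=status.sense(); y=np.radians(s["tcp_rot"][2]); return s,np.array([np.cos(y),np.sin(y)]),np.array([np.sin(y),-np.cos(y)])
def go(P,z,yaw=None):  # print rows for going to TCP xy P, height z, tool yaw
    s,x,y=axes(); d=np.asarray(P[:2])-s["tool_pos"][:2]
    dy=0 if yaw is None else (yaw-s["tcp_rot"][2]+90)%180-90
    print("at",s["tool_pos"].round(1),s["tcp_rot"].round(2),"t",round(s["time"],2),"-> cm",np.round([d@x/10,d@y/10,(s["tool_pos"][2]-z)/10],2),"rz",round(-np.radians(dy),3),"joint6",s["joint_pos"][5].round(0))
E
python3 -c "
from h import *
s=shoot('wrist','w1')"
```

```text
time: 1.4
tool_pos: [459.9, 289.9, 231.3]
tcp_rot: [180.0, -0.0, 158.0]
ft_force: [-0.1, -1.3, -0.3]
finger_gap: 85.6
grip_force: 0.0
```

View pics/w1.png

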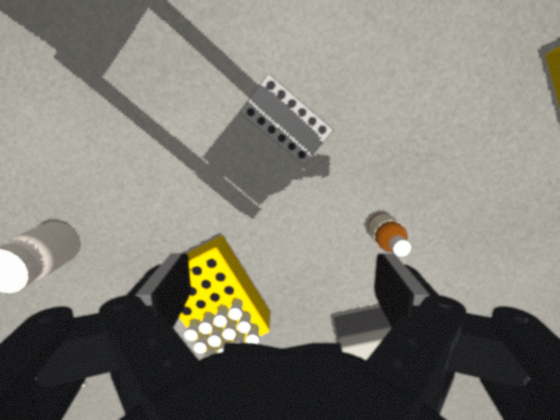

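The wrist picture shows the block's dot rows from (270,85) to (322,130) and (250,112) to (302,155). The rack's near corner is at about (222,236), the bottle cap at (402,247) and the jar lid at about (10,271).

```bash
cat >> h.py <<'E'
def dots(s,box,k=7,thr=40,amin=4,amax=80,dark=True):
    x0,y0,x1,y1=box; g=cv2.cvtColor(s["img"],cv2.COLOR_RGB2GRAY)[y0:y1,x0:x1]
    h=cv2.morphologyEx(g,cv2.MORPH_BLACKHAT if dark else cv2.MORPH_TOPHAT,cv2.getStructuringElement(cv2.MORPH_ELLIPSE,(k,k)))
    n,l,st,c=cv2.connectedComponentsWithStats((h>thr).astype(np.uint8))
    out=[]
    for i in range(1,n):
        if amin<=st[i,4]<=amax:
            ys,xs=np.where(l==i); w=h[ys,xs].astype(float); out.append([(xs*w).sum()/w.sum()+x0,(ys*w).sum()/w.sum()+y0])
    return np.array(out)
E
python3 - <<'E'
from h import *
w,a,b=load("w1"),load("a_scene"),load("a_side")
D={}
for n,s,box,k,t in [("w",w,(235,70,340,170),13,25),("a",a,(415,260,465,315),7,20),("b",b,(160,163,195,197),5,15)]:
    d=dots(s,box,k,t); D[n]=d; print(n,len(d),d.round(1).tolist())
E
```

```text
w 15 [[281.2, 93.7], [291.6, 102.9], [246.9, 102.4], [301.9, 111.7], [250.4, 111.7], [260.9, 120.5], [311.9, 120.6], [271.2, 129.1], [321.8, 129.2], [281.4, 137.6], [291.3, 146.0], [321.5, 142.9], [301.6, 154.1], [312.0, 152.4], [327.7, 156.8]]
a 12 [[437.6, 266.6], [435.2, 271.4], [455.1, 274.5], [433.0, 276.4], [430.2, 281.4], [453.0, 279.6], [450.5, 284.6], [427.8, 286.5], [448.4, 289.9], [425.4, 291.8], [446.0, 295.3], [443.7, 300.8]]
b 3 [[171.0, 174.2], [181.8, 176.5], [161.8, 183.5]]
```

Run:
```python
from h import *
from scipy.spatial.distance import cdist
w,a=load("w1"),load("a_scene")
d=dots(w,(235,70,340,170),13,25,2,90); e=dots(a,(415,260,465,315),7,20)
P=plane(w,d,35);Q=plane(a,e,35)
c=cdist(P[:,:2],Q[:,:2]); X=[]
for j in range(len(e)):
    i=c[:,j].argmin()
    if c[i,j]<9: x,err=tri([(w,d[i]),(a,e[j])]); X.append(x); print(x.round(1),err,c[i,j].round(1))
X=np.array(X); print("z",X[:,2].mean(),X[:,2].std())
rows=np.array([p for p,m in zip(P,c.min(1)) if m<9]); print(len(rows))
for pts in (rows[:,:2],Q[:,:2]):
    r=cv2.minAreaRect(pts.astype(np.float32)); print(r)
```

```text
[376.8 286.9  35.4] [np.float64(0.3), np.float64(0.1)] 0.6
[389.2 293.5  35.2] [np.float64(0.4), np.float64(0.2)] 0.8
[360.3 316.5  35.3] [np.float64(0.3), np.float64(0.1)] 0.6
[401.3 300.3  35.3] [np.float64(0.2), np.float64(0.1)] 0.5
[413.7 306.7  35. ] [np.float64(0.5), np.float64(0.3)] 1.1
[372.5 323.5  35.5] [np.float64(0.2), np.float64(0.1)] 0.6
[385.  329.9  35.4] [np.float64(0.5), np.float64(0.3)] 1.0
[426.  313.4  35. ] [np.float64(0.4), np.float64(0.3)] 1.0
[397.1 336.8  35.4] [np.float64(0.3), np.float64(0.2)] 0.6
[438.2 320.4  35.3] [np.float64(0.5), np.float64(0.3)] 1.1
[409.5 343.4  35. ] [np.float64(0.3), np.float64(0.2)] 0.6
[421.7 350.1  35.2] [np.float64(0.2), np.float64(0.1)] 0.5
z 35.252109310926684 0.15124223645922824
12
((399.09063720703125, 318.771484375), (70.3740005493164, 34.25257110595703), 28.59381675720215)
((399.19580078125, 317.9537658691406), (70.35575866699219, 34.69008255004883), 28.457164764404297)
```

```bash
python3 -m handwheel '{"series": [[[-28.6,-19.7,-10,0,0,-0.5,1],[-28.6,-19.7,-10,0,0,-0.5,1],[-28.6,-19.7,-10,0,0,-0.5,1],[-28.6,-19.7,-10,0,0,-0.5,1],[-28.6,-19.7,-10,0,0,-0.5,1],[-28.6,-19.7,-10,0,0,-0.5,1],[-28.6,-19.7,-10,0,0,-0.5,1],[-28.6,-19.7,-10,0,0,-0.5,1],[-28.6,-19.7,-10,0,0,-0.5,1],[-28.6,-19.7,-10,0,0,-0.5,1]]]}'
python3 -c "
from h import *
s=shoot('wrist','w2')"
```

```text
time: 2.7
tool_pos: [650.9, 0.1, 331.3]
tcp_rot: [180.0, -0.0, -173.4]
ft_force: [0.4, -0.4, 0.4]
finger_gap: 85.6
grip_force: 0.0
```

View pics/w2.png

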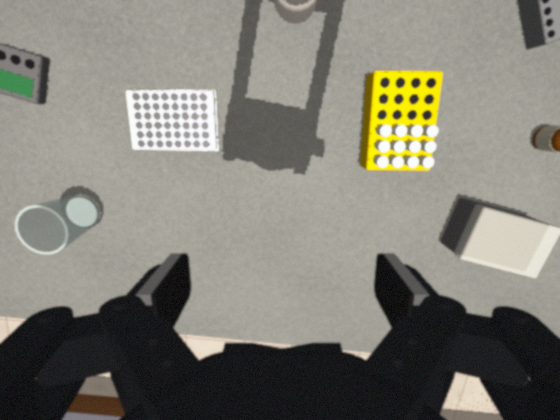

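The wrist picture shows the plate at (126–218, 89–152) with an 8x6 grid of wells. The rack's top spans (372–442, 70–170) with its holes nearest the robot, the jar's lid edge is at (297,5), and the beaker, tip box and timer sit at the sides.

Run:
```python
from h import *
from scipy.spatial.distance import cdist
w,a,b=load("w2"),load("a_scene"),load("a_side")
def pair(n,d,s2,e,z,tol=7):
    P=plane(w,d,z);Q=plane(s2,e,z); c=cdist(P[:,:2],Q[:,:2]); X=[]
    for i in range(len(d)):
        j=c[i].argmin()
        if c[i,j]<tol and c[:,j].argmin()==i: X.append(tri([(w,d[i]),(s2,e[j])])[0])
    X=np.array(X)
    if len(X): print(n,"pairs",len(X),"z",np.median(X[:,2]).round(1),X[:,2].std().round(1),"mean diff",(P[c.min(1)<tol]-Q[c.argmin(1)[c.min(1)<tol]]).mean(0).round(1))
    return P
d=dots(w,(126,89,219,153),9,20,4,90); print(len(d))
P=pair("plate-scene",d,a,dots(a,(212,158,268,200),5,15,2),14)
print(cv2.minAreaRect(P[:,:2].astype(np.float32)), P[:,:2].mean(0))
pm=cv2.minAreaRect(plane(w,np.argwhere(masks(w["img"])["white"][80:160,115:225])[:,::-1]+[115,80],14)[:,:2].astype(np.float32)); print("plate white",pm)
d=dots(w,(375,72,441,123),13,40,8,120); print(len(d))
P=pair("rack-scene",d,a,dots(a,(312,228,358,264),7,30,4),45)
pair("rack-side",d,b,dots(b,(225,165,285,205),7,30,4),45)
print(cv2.minAreaRect(P[:,:2].astype(np.float32)),P[:,:2].mean(0))
m=masks(w["img"])["yellow"][60:180,360:450]; pts=np.argwhere(m)[:,::-1]+[360,60]
print("rack yellow",cv2.minAreaRect(plane(w,pts,45)[:,:2].astype(np.float32)))
C=dots(w,(365,120,445,172),21,40,30,200,dark=False); print(len(C),cv2.minAreaRect(plane(w,C,67)[:,:2].astype(np.float32)))
```

```text
21
((602.2340698242188, -165.93467712402344), (65.10313415527344, 94.37815856933594), 6.378268241882324) [ 603.35120189 -155.82771738]
plate white ((601.9284057617188, -163.8695831298828), (86.9928970336914, 130.2140350341797), 6.567980766296387)
13
rack-scene pairs 10 z 45.5 0.6 mean diff [0.7 0.6 0. ]
rack-side pairs 4 z 43.9 0.3 mean diff [0.8 1.  0. ]
((537.2130737304688, 158.4179229736328), (40.08892059326172, 76.49065399169922), 6.09667444229126) [539.06845517 153.90492357]
rack yellow ((568.5545043945312, 147.8324432373047), (128.0898895263672, 97.70166015625), 5.9765095710754395)Traceback (most recent call last):
  File "<stdin>", line 22, in <module>
  File "h.py", line 7, in plane
    d=ray(s,p); c=cam(s); return (c+d*((z-c[2])/d[:,2])[:,None])
  File "h.py", line 4, in ray
    p=np.atleast_2d(np.asarray(p,float)); d=np.c_[p,np.ones(len(p))]@np.linalg.inv(s["mtx"]).T@s["R"]
                                            ~~~~~~~~~~~~~~~~~~~~~~~~^~~~~~~~~~~~~~~~~~~~~~~~~~
ValueError: matmul: Input operand 1 has a mismatch in its core dimension 0, with gufunc signature (n?,k),(k,m?)->(n?,m?) (size 3 is different from 1)
```

```bash
python3 -c "
from h import *
go((399.1,318.4),100,28.5)"
```

```text
at [ 6.510e+02 -1.000e-01  3.314e+02] [ 180.      0.   -173.37] t 2.75 -> cm [21.35 34.54 23.14] rz -0.382 joint6 -101.0
```

```bash
python3 -m handwheel '{"series": [[[21.35,34.54,23.1,0,0,-0.382,1],[21.35,34.54,23.1,0,0,-0.382,1],[21.35,34.54,23.1,0,0,-0.382,1],[21.35,34.54,23.1,0,0,-0.382,1],[21.35,34.54,23.1,0,0,-0.382,1],[21.35,34.54,23.1,0,0,-0.382,1],[21.35,34.54,23.1,0,0,-0.382,1],[21.35,34.54,23.1,0,0,-0.382,1],[21.35,34.54,23.1,0,0,-0.382,1],[21.35,34.54,23.1,0,0,-0.382,1],[21.35,34.54,23.1,0,0,-0.382,1]]]}'
python3 - <<'E'
from h import *
go((399.1,318.4),4,28.5)
s=shoot('wrist','w3'); a,b=load("a_scene"),load("a_side")
# cap/lid tops
for n,s,box in [("w1 bottle",load("w1"),(385,232,425,262)),("scene bottle",a,(385,330,412,352)),("side bottle",b,(205,132,222,147)),("scene jar",a,(318,158,352,184)),("side jar",b,(230,208,262,236))]:
    x0,y0,x1,y1=box; g=s["img"][y0:y1,x0:x1]; m=masks(g)["white"].astype(np.uint8)
    k,l,st,c=cv2.connectedComponentsWithStats(m); i=1+st[1:,4].argmax(); print(n,(c[i]+[x0,y0]).round(1),(st[i]+np.array([x0,y0,0,0,0])).tolist())
E
```

```text
time: 4.12
tool_pos: [401.2, 317.3, 101.4]
tcp_rot: [-180.0, 0.1, -151.6]
ft_force: [-0.4, -0.0, 0.8]
finger_gap: 85.5
grip_force: 0.0
at [401.2 317.3 101.4] [-1.7999e+02  1.1000e-01 -1.5164e+02] t 4.12 -> cm [0.14 0.2  9.74] rz -0.002 joint6 -86.0
w1 bottle [410.4 247.6] [393, 232, 32, 30, 705]
scene bottle [398.5 338.7] [393, 333, 12, 12, 109]
side bottle [212.2 137.8] [209, 136, 7, 4, 20]
scene jar [334.8 169.7] [324, 163, 22, 15, 264]
side jar [243.3 220.3] [233, 214, 22, 14, 234]
```

```bash
python3 -m handwheel '{"series": [[[0,0,5,0,0,0,1],[0,0,8,0,0,0,1],[0,0,9.7,0,0,0,1],[0,0,9.7,0,0,0,1],[0,0,9.7,0,0,0,0],[0,0,9.7,0,0,0,0],[0,0,9.7,0,0,0,0],[0,0,9.7,0,0,0,0],[0,0,9.7,0,0,0,0],[0,0,9.7,0,0,0,0]]]}' 70
python3 -c "
from h import *
go((399.1,318.4),4,28.5)"
```

```text
time: 5.42
tool_pos: [401.3, 318.7, 5.2]
tcp_rot: [180.0, 0.2, -151.6]
ft_force: [-0.2, -0.3, 6.7]
finger_gap: 49.0
grip_force: 74.5
at [401.3 318.7   5.2] [ 179.98    0.2  -151.57] t 5.42 -> cm [0.21 0.08 0.12] rz -0.001 joint6 -86.0
```

```bash
python3 -m handwheel '{"series": [[[0,0,-3,0,0,0,0],[0,0,-8,0,0,0,0],[0,0,-13,0,0,0,0],[0,0,-13,0,0,0,0],[0,0,-13,0,0,0,0]]]}'
python3 -c "
from h import *
go((587.1,-6.7),140,6.3)"
```

```text
time: 6.05
tool_pos: [399.4, 317.3, 132.4]
tcp_rot: [-180.0, -0.1, -151.6]
ft_force: [-0.7, -1.2, -4.8]
finger_gap: 48.9
grip_force: 74.2
at [399.4 317.3 132.4] [-1.8000e+02 -6.0000e-02 -1.5156e+02] t 6.05 -> cm [ -1.08 -37.43  -0.76] rz 0.386 joint6 -86.0
```

```bash
python3 -m handwheel '{"series": [[[-1.1,-37.4,-0.8,0,0,0.386,0],[-1.1,-37.4,-0.8,0,0,0.386,0],[-1.1,-37.4,-0.8,0,0,0.386,0],[-1.1,-37.4,-0.8,0,0,0.386,0],[-1.1,-37.4,-0.8,0,0,0.386,0],[-1.1,-37.4,-0.8,0,0,0.386,0],[-1.1,-37.4,-0.8,0,0,0.386,0],[-1.1,-37.4,-0.8,0,0,0.386,0],[-1.1,-37.4,-0.8,0,0,0.386,0],[-1.1,-37.4,-0.8,0,0,0.386,0],[-1.1,-37.4,-0.8,0,0,0.386,0]]]}'
python3 -c "
from h import *
go((586.5,-6.7),5.2,6.3)"
```

```text
time: 7.42
tool_pos: [587.5, -5.2, 141.4]
tcp_rot: [-180.0, 0.0, -173.6]
ft_force: [0.0, -0.4, -4.4]
finger_gap: 48.9
grip_force: 74.9
at [587.5  -5.2 141.4] [-1.8000e+02  1.0000e-02 -1.7361e+02] t 7.42 -> cm [ 0.12 -0.14 13.62] rz 0.002 joint6 -102.0
```

```bash
python3 -m handwheel '{"series": [[[0,0,5,0,0,0,0],[0,0,10,0,0,0,0],[0,0,12.5,0,0,0,0],[0,0,13.2,0,0,0,0],[0,0,13.4,0,0,0,0],[0,0,13.4,0,0,0,0],[0,0,13.4,0,0,0,0]]]}'
python3 -c "
from h import *
go((586.5,-6.7),5.2,6.3)"
```

```text
time: 8.3
tool_pos: [588.9, -6.2, 8.9]
tcp_rot: [-180.0, 0.1, -173.7]
ft_force: [0.1, 0.4, -4.4]
finger_gap: 48.9
grip_force: 74.7
at [588.9  -6.2   8.9] [-1.7997e+02  1.5000e-01 -1.7369e+02] t 8.3 -> cm [ 0.25 -0.03  0.37] rz 0.0 joint6 -102.0
```

```bash
python3 -m handwheel '{"series": [[[0.2,0,0.2,0,0,0,0],[0.2,0,0.35,0,0,0,0],[0.2,0,0.4,0,0,0,0],[0.2,0,0.4,0,0,0,0]]]}'
```

```text
time: 8.8
tool_pos: [586.0, -6.4, 5.2]
tcp_rot: [-180.0, 0.0, -173.7]
ft_force: [-8.5, 0.5, 13.6]
finger_gap: 49.2
grip_force: 77.3
```

Contact with the bench. I release and rise, moving the wrist view to check the block.

```bash
python3 -m handwheel '{"series": [[[0,0,-0.1,0,0,0,1],[0,0,-0.1,0,0,0,1],[0,0,-0.1,0,0,0,1],[0,0,-0.1,0,0,0,1],[0,0,-6,0,0,0,1],[0,0,-12,0,0,0,1],[-6,0,-18,0,0,0,1],[-6,0,-24,0,0,0,1],[-6,0,-26,0,0,0,1],[-6,0,-26,0,0,0,1],[-6,0,-26,0,0,0,1]]]}'
python3 - <<'E'
from h import *
w=shoot('wrist','w4'); b=shoot('side','s4')
g=w["img"]; uv=proj(w,[[585,-7,35],[602,-165.5,14],[568,152,45]]); print(uv.round(0))
x,y=uv[0]; box=(int(x-45),int(y-50),int(x+45),int(y+50)); d=dots(w,[max(0,v) for v in box],11,25,5,90)
P=plane(w,d,35.2); print(len(d)); print(P[:,:2].round(0).tolist())
print(cv2.minAreaRect(P[:,:2].astype(np.float32)))
E
```

```text
time: 10.18
tool_pos: [644.9, 0.4, 262.2]
tcp_rot: [180.0, -0.1, -173.7]
ft_force: [0.2, -0.1, -0.9]
finger_gap: 85.3
grip_force: 0.0
[[282. 127.]
 [152. 126.]
 [424. 127.]]
13
[[552.0, -27.0], [548.0, 6.0], [555.0, -60.0], [561.0, 8.0], [566.0, -26.0], [579.0, -25.0], [576.0, 9.0], [593.0, -23.0], [590.0, 11.0], [607.0, -21.0], [604.0, 12.0], [621.0, -20.0], [617.0, 14.0]]
((586.056640625, -23.108665466308594), (70.43717956542969, 66.6279067993164), 6.055114269256592)
```

View pics/w4.png

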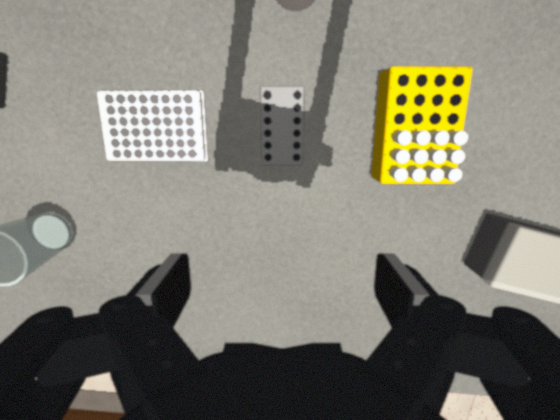

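The wrist picture shows the block at (262–303, 87–165) midway between the plate (98–207, 90–161) and the rack (380–471, 66–184), parallel to both. Its centre is about (584.5,-6.7), well inside tolerance. Next is the strip.

Run:
```python
from h import *
a,b,w=load("a_scene"),load("a_side"),load("w4")
c=[]
for s,(x0,y0,x1,y1) in [(a,(258,114,302,134)),(b,(294,324,346,352))]:
    m=masks(s["img"][y0:y1,x0:x1])["white"]; p=np.argwhere(m)[:,::-1]+[x0,y0]; c.append(p.mean(0))
    r=cv2.minAreaRect(plane(s,p,10)[:,:2].astype(np.float32)); print(len(p),r)
print(c,tri([(a,c[0]),(b,c[1])]))
m=masks(w["img"]); 
for k,z,(x0,y0,x1,y1) in [("white",14,(90,82,213,168)),("yellow",45,(372,60,480,190))]:
    p=np.argwhere(m[k][y0:y1,x0:x1])[:,::-1]+[x0,y0]; print(k,cv2.minAreaRect(plane(w,p,z)[:,:2].astype(np.float32)))
go((400,-336),200)
```

```text
58 ((399.5531921386719, -338.41229248046875), (17.009502410888672, 81.54802703857422), 69.60840606689453)
160 ((399.3126220703125, -339.0943298339844), (16.789140701293945, 83.29286193847656), 69.87808990478516)
[array([280.4137931 , 123.48275862]), array([318.45625, 337.2875 ])] (array([ 398.38445169, -336.64109544,    9.95231733]), [np.float64(0.3), np.float64(0.4)])
white ((601.4888305664062, -163.49063110351562), (85.2734603881836, 129.6986846923828), 6.237344741821289)
yellow ((568.4338989257812, 146.8026885986328), (127.65369415283203, 99.82870483398438), 6.239420413970947)
at [6.443e+02 4.000e-01 2.611e+02] [ 179.96   -0.19 -173.69] t 10.28 -> cm [ 27.98 -30.75   6.11] rz -0.0 joint6 -101.0
```

```bash
python3 -m handwheel '{"series": [[[22.2,-33.9,8,0,0,0.466,1],[22.2,-33.9,8,0,0,0.466,1],[22.2,-33.9,8,0,0,0.466,1],[22.2,-33.9,8,0,0,0.466,1],[22.2,-33.9,8,0,0,0.466,1],[22.2,-33.9,8,0,0,0.466,1],[22.2,-33.9,8,0,0,0.466,1],[22.2,-33.9,8,0,0,0.466,1],[22.2,-33.9,8,0,0,0.466,1],[22.2,-33.9,8,0,0,0.466,1],[22.2,-33.9,8,0,0,0.466,0.5]]]}'
python3 - <<'E'
from h import *
w=shoot('wrist','w5'); uv=proj(w,[[398.5,-338,6]])[0]; print(uv)
x0,y0,x1,y1=[max(0,int(v)) for v in (uv[0]-35,uv[1]-70,uv[0]+35,uv[1]+70)]
p=np.argwhere(masks(w["img"][y0:y1,x0:x1])["white"])[:,::-1]+[x0,y0]
for z in (6,12): print(len(p),cv2.minAreaRect(plane(w,p,z)[:,:2].astype(np.float32)))
a=load("a_scene"); print(tri([(w,p.mean(0)),(a,(280.4,123.5))]))
go((398.5,-338),60,159.6)
E
```

```text
time: 11.65
tool_pos: [462.6, -360.1, 183.5]
tcp_rot: [-180.0, 0.0, 159.7]
ft_force: [0.4, 0.8, -0.4]
finger_gap: 69.4
grip_force: 0.0
[281.1402897  119.71636502]
4989 ((401.07049560546875, -339.07806396484375), (67.8258285522461, 135.40879821777344), 71.25801849365234)
4989 ((401.03228759765625, -339.041259765625), (66.55130004882812, 132.86431884765625), 71.25802612304688)
(array([ 383.56256463, -332.15041646,    9.76403118]), [np.float64(16.0), np.float64(4.9)])
at [ 462.6 -360.3  183.5] [-1.800e+02  2.000e-02  1.597e+02] t 11.7 -> cm [ 6.78 -0.13 12.35] rz 0.002 joint6 -113.0
```

View pics/w5.png

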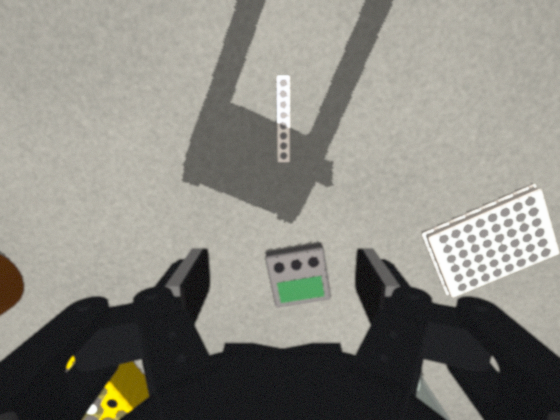

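The wrist picture shows the strip upright in the image at columns 277–290, rows 75–163. The timer is well clear of it at (299,275).

Run:
```python
from h import *
w=load("w5"); a,b=load("a_scene"),load("a_side")
d=dots(w,(275,72,293,166),7,15,3,60); print(len(d),d.round(1).tolist())
c=plane(w,[[283,83.0],[283.5,156]],12); print(c,c.mean(0),np.degrees(np.arctan2(*(c[0]-c[1])[1::-1])))
c=plane(w,[[277,75],[290,75],[290,163],[277,163]],12); print(c.mean(0))
# height of end points: near-robot end and far end in three views
x0,y0=258,114
for s,(x0,y0,x1,y1) in [(a,(258,114,302,134)),(b,(294,324,346,352))]:
    p=np.argwhere(masks(s["img"][y0:y1,x0:x1])["white"])[:,::-1]+[x0,y0]; print(tri([(w,(283.4,119.2)),(s,p.mean(0))]))
go(c.mean(0),45,159.6)
```

```text
10 [[282.8, 73.0], [282.9, 82.6], [282.8, 93.4], [282.8, 104.2], [283.0, 114.8], [282.4, 126.4], [283.0, 135.5], [283.1, 145.5], [283.2, 155.2], [283.0, 164.0]]
[[ 367.67065176 -324.62250558   12.        ]
 [ 432.36628636 -348.04728797   12.        ]] [ 400.01846906 -336.33489678   12.        ] 160.09585827570368
[ 400.10219245 -336.1130489    12.        ]
(array([ 398.4672746 , -335.54922643,   10.42756076]), [np.float64(0.4), np.float64(0.1)])
(array([ 399.22391132, -336.16797197,    8.89939433]), [np.float64(0.6), np.float64(0.3)])
at [ 462.6 -360.3  183.5] [-1.800e+02  2.000e-02  1.597e+02] t 11.7 -> cm [ 6.7   0.1  13.85] rz 0.002 joint6 -113.0
```

```bash
python3 -m handwheel '{"series": [[[6.7,0.1,6,0,0,0,0.45],[6.7,0.1,11,0,0,0,0.45],[6.7,0.1,15,0,0,0,0.45],[6.7,0.1,16.3,0,0,0,0.45],[6.7,0.1,16.3,0,0,0,0.45],[6.7,0.1,16.3,0,0,0,0.45],[6.7,0.1,16.3,0,0,0,0.45]]]}'
python3 - <<'E'
from h import *
go((399.8,-336.3),2,160)
E
```

```text
time: 12.58
tool_pos: [401.0, -338.1, 22.5]
tcp_rot: [-179.9, 0.2, 159.6]
ft_force: [-0.3, 0.1, -0.4]
finger_gap: 38.5
grip_force: 0.0
at [ 401.  -338.1   22.5] [-179.91    0.2   159.63] t 12.57 -> cm [0.17 0.13 2.05] rz -0.007 joint6 -115.0
```

```bash
python3 -m handwheel '{"series": [[[0.15,0.15,1,0,0,0,0.45],[0.15,0.15,1.7,0,0,0,0.45],[0.15,0.15,1.9,0,0,0,0.45],[0.15,0.15,1.9,0,0,0,0],[0.15,0.15,1.9,0,0,0,0],[0.15,0.15,1.9,0,0,0,0],[0.15,0.15,1.9,0,0,0,0],[0.15,0.15,1.9,0,0,0,0]]]}' 25
python3 - <<'E'
from h import *
go((399.8,-336.3),2,160)
E
```

```text
time: 13.58
tool_pos: [398.6, -334.8, 1.3]
tcp_rot: [-180.0, 0.0, 159.6]
ft_force: [0.5, -0.3, -0.2]
finger_gap: 10.7
grip_force: 27.7
at [ 398.6 -334.8    1.3] [-180.      0.    159.61] t 13.57 -> cm [-0.16 -0.1  -0.07] rz -0.007 joint6 -115.0
```

```bash
python3 -m handwheel '{"series": [[[0,0,-3,0,0,0,0],[0,0,-8,0,0,0,0],[0,0,-13,0,0,0,0],[0,0,-13,0,0,0,0],[0,0,-13,0,0,0,0]]]}'
python3 - <<'E'
from h import *
go((584.5,-6.7),110,6.2)
E
```

```text
time: 14.2
tool_pos: [398.5, -334.7, 130.9]
tcp_rot: [180.0, -0.0, 159.6]
ft_force: [0.6, -0.4, -1.0]
finger_gap: 11.1
grip_force: 27.7
at [ 398.5 -334.7  130.9] [180.    -0.   159.61] t 14.2 -> cm [-6.01 37.22  2.09] rz -0.464 joint6 -115.0
```

```bash
python3 -m handwheel '{"series": [[[-6,37.2,2,0,0,-0.464,0],[-6,37.2,2,0,0,-0.464,0],[-6,37.2,2,0,0,-0.464,0],[-6,37.2,2,0,0,-0.464,0],[-6,37.2,2,0,0,-0.464,0],[-6,37.2,2,0,0,-0.464,0],[-6,37.2,2,0,0,-0.464,0],[-6,37.2,2,0,0,-0.464,0],[-6,37.2,2,0,0,-0.464,0],[-6,37.2,2,0,0,-0.464,0],[-6,37.2,2,0,0,-0.464,0]]]}'
python3 - <<'E'
from h import *
w=shoot('wrist','w6'); go((583,-6.9),37,6.2)
E
```

```text
time: 15.58
tool_pos: [584.3, -7.9, 111.5]
tcp_rot: [-180.0, 0.0, -173.9]
ft_force: [-0.1, -0.4, 1.0]
finger_gap: 11.0
grip_force: 27.7
at [584.4  -7.7 111.5] [-1.7999e+02  2.0000e-02 -1.7386e+02] t 15.62 -> cm [0.13 0.1  7.45] rz -0.001 joint6 -102.0
```

View pics/w6.png

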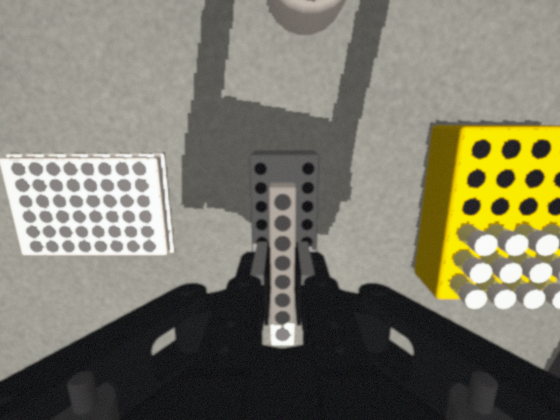

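The picture shows the strip held straight between the fingers (wells at column 282, rows 202–334), lined up with the block at (252–319, 152–245).

```bash
python3 - <<'E'
from h import *
w=load("w6"); c=plane(w,[[282.5,202],[282.5,334]],122); print(c,c.mean(0))
E
python3 -m handwheel '{"series": [[[0.1,0.1,3,0,0,0,0],[0.1,0.1,5.5,0,0,0,0],[0.1,0.1,6.6,0,0,0,0],[0.1,0.1,6.9,0,0,0,0],[0.1,0.1,6.9,0,0,0,0],[0.1,0.1,6.9,0,0,0,0]]]}'
python3 - <<'E'
from h import *
go((584,-6.9),36.5,6.2)
E
```

```text
[[551.47266811 -11.66781429 122.        ]
 [619.14651527  -4.48136824 122.        ]] [585.30959169  -8.07459127 122.        ]
time: 16.38
tool_pos: [584.2, -6.2, 43.5]
tcp_rot: [-180.0, 0.1, -173.8]
ft_force: [-0.1, 0.4, -0.5]
finger_gap: 11.0
grip_force: 27.7
at [584.2  -6.2  43.5] [-1.7998e+02  1.1000e-01 -1.7380e+02] t 16.38 -> cm [ 0.03 -0.07  0.7 ] rz 0.0 joint6 -102.0
```

```bash
python3 -m handwheel '{"series": [[[0,0,0.3,0,0,0,0],[0,0,0.5,0,0,0,0],[0,0,0.6,0,0,0,0],[0,0,0.6,0,0,0,0],[0,0,0.6,0,0,0,0]]]}'
```

```text
time: 17.0
tool_pos: [583.3, -6.1, 36.3]
tcp_rot: [180.0, -0.0, -173.8]
ft_force: [-1.0, 1.2, 1.9]
finger_gap: 11.2
grip_force: 27.9
```

```bash
python3 -m handwheel '{"series": [[[0,0,0,0,0,0,0.5],[0,0,0,0,0,0,0.5],[0,0,0,0,0,0,0.5],[0,0,-3,0,0,0,0.5],[0,0,-9,0,0,0,0.5],[0,0,-15,0,0,0,1],[-2,0,-20,0,0,0,1],[-2,0,-20,0,0,0,1],[-2,0,-20,0,0,0,1]]]}'
python3 - <<'E'
from h import *
w=shoot('wrist','w7'); shoot('side','s7'); shoot('scene','c7'); go((583,-6.9),36.5,6.2)
E
```

```text
time: 18.12
tool_pos: [603.0, -3.9, 235.8]
tcp_rot: [180.0, -0.0, -173.8]
ft_force: [0.3, 0.6, -0.7]
finger_gap: 85.5
grip_force: 0.0
at [602.   -3.9 234.1] [ 179.96   -0.2  -173.8 ] t 18.27 -> cm [ 1.92 -0.09 19.76] rz -0.0 joint6 -101.0
```

View pics/w7.png

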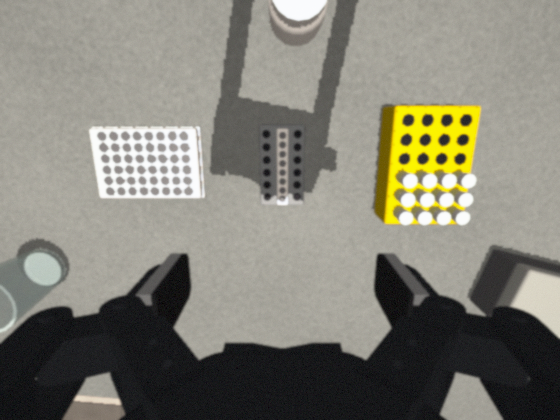

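The picture shows the strip lying centred along the block (column 282 between dot columns 267 and 298, rows 128–205). The jar lid is at about (299,8).

```bash
python3 -m handwheel '{"series": [[[10.2,-0.5,5,0,0,0,1],[10.2,-0.5,5,0,0,0,1],[10.2,-0.5,5,0,0,0,1],[10.2,-0.5,5,0,0,0,1],[10.2,-0.5,5,0,0,0,1]]]}'
python3 - <<'E'
from h import *
w=shoot('wrist','w8'); a,b=load("a_scene"),load("a_side")
uv=proj(w,[[428,-8,85]])[0]; print(uv)
x0,y0=int(uv[0]-60),max(0,int(uv[1]-60)); g=w["img"][y0:y0+120,x0:x0+120]
c=cv2.HoughCircles(cv2.GaussianBlur(cv2.cvtColor(g,cv2.COLOR_RGB2GRAY),(3,3),0),cv2.HOUGH_GRADIENT,1,40,param1=100,param2=20,minRadius=20,maxRadius=50)
print(c); c=c[0,0]; p=c[:2]+[x0,y0]
print(plane(w,p,85),tri([(w,p),(a,(334.8,169.7))]),tri([(w,p),(b,(243.3,220.3))]),tri([(a,(334.8,169.7)),(b,(243.3,220.3))]))
go((428,-8),120,6.2)
E
```

```text
time: 18.9
tool_pos: [504.0, -20.0, 187.7]
tcp_rot: [-180.0, 0.1, -173.8]
ft_force: [0.1, 0.1, 0.0]
finger_gap: 85.5
grip_force: 0.0
[309.32880722 110.7291716 ]
[[[60.5 59.5 33.8]]]
[[427.10502559  -7.98719409  85.        ]] (array([427.9884987 ,  -8.54019548,  83.98041482]), [np.float64(1.5), np.float64(0.5)]) (array([427.74409174,  -8.30380907,  82.69827925]), [np.float64(1.2), np.float64(0.4)]) (array([428.27122558,  -9.60099694,  83.33250293]), [np.float64(0.1), np.float64(0.1)])
at [504.  -20.  187.6] [-1.7997e+02  1.4000e-01 -1.7378e+02] t 18.95 -> cm [7.43 2.02 6.76] rz 0.0 joint6 -104.0
```

View pics/w8.png

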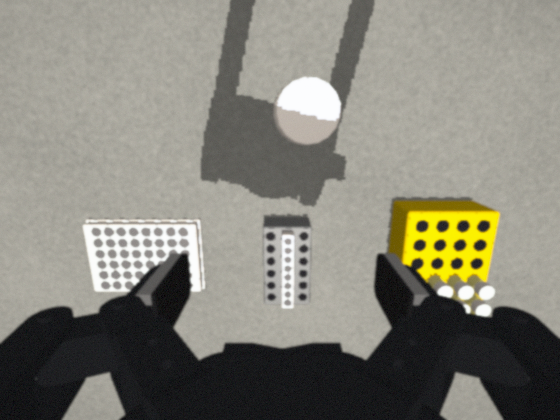

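The picture shows the jar's lid as a circle at (309,110), radius 34, placing it at about (427.3,-8.3). The strip still lies centred on the block.

```bash
python3 -m handwheel '{"series": [[[7.5,2,5,0,0,0,1],[7.5,2,6,0,0,0,1],[7.5,2,6,0,0,0,1],[7.5,2,6,0,0,0,1]]]}'
python3 - <<'E'
from h import *
go((427.3,-8.3),23,6.2)
E
```

```text
time: 19.45
tool_pos: [427.7, -8.4, 128.2]
tcp_rot: [-180.0, 0.2, -173.8]
ft_force: [0.3, 0.3, -0.0]
finger_gap: 85.4
grip_force: 0.0
at [427.7  -8.4 128.2] [-179.95    0.18 -173.79] t 19.45 -> cm [4.000e-02 1.000e-02 1.052e+01] rz 0.0 joint6 -104.0
```

```bash
python3 -m handwheel '{"series": [[[0,0,4,0,0,0,1],[0,0,8,0,0,0,1],[0,0,10.4,0,0,0,1],[0,0,10.4,0,0,0,1],[0,0,10.4,0,0,0,0],[0,0,10.4,0,0,0,0],[0,0,10.4,0,0,0,0],[0,0,10.4,0,0,0,0],[0,0,10.4,0,0,0,0],[0,0,10.4,0,0,0,0]]]}' 40
python3 - <<'E'
from h import *
go((427.3,-8.3),23,6.2)
E
```

```text
time: 20.7
tool_pos: [427.8, -8.5, 24.7]
tcp_rot: [-179.9, 0.2, -173.8]
ft_force: [-1.1, -0.2, 6.1]
finger_gap: 55.0
grip_force: 41.7
at [427.8  -8.5  24.7] [-179.94    0.24 -173.8 ] t 20.7 -> cm [0.05 0.03 0.17] rz -0.0 joint6 -104.0
```

```bash
python3 -m handwheel '{"series": [[[0,0,-3,0,0,0,0],[0,0,-8,0,0,0,0],[0,0,-12,0,0,0,0],[-26,-1.6,-12,0,0,0,0],[-26,-1.6,-12,0,0,0,0],[-26,-1.6,-12,0,0,0,0],[-26,-1.6,-12,0,0,0,0],[-26,-1.6,-12,0,0,0,0],[-26,-1.6,-12,0,0,0,0],[-26,-1.6,-12,0,0,0,0],[-26,-1.6,-12,0,0,0,0]]]}'
python3 - <<'E'
from h import *
go((687,4.4),24.7,6.2)
E
```

```text
time: 22.08
tool_pos: [685.2, 3.9, 143.7]
tcp_rot: [-180.0, 0.1, -173.8]
ft_force: [0.2, -0.1, -2.2]
finger_gap: 54.6
grip_force: 43.7
at [685.2   3.9 143.7] [-1.7998e+02  8.0000e-02 -1.7381e+02] t 22.07 -> cm [-0.18  0.03 11.9 ] rz -0.0 joint6 -100.0
```

```bash
python3 -m handwheel '{"series": [[[-0.2,0,5,0,0,0,0],[-0.2,0,9,0,0,0,0],[-0.2,0,11,0,0,0,0],[-0.2,0,11.5,0,0,0,0],[-0.2,0,11.5,0,0,0,0],[-0.2,0,11.5,0,0,0,0]]]}'
python3 - <<'E'
from h import *
go((687,4.4),24.7,6.2)
E
```

```text
time: 22.82
tool_pos: [689.5, 4.1, 29.8]
tcp_rot: [-180.0, 0.2, -173.8]
ft_force: [-0.0, 0.3, -1.8]
finger_gap: 54.4
grip_force: 43.7
at [689.5   4.1  29.8] [-179.96    0.21 -173.8 ] t 22.82 -> cm [0.24 0.06 0.51] rz 0.0 joint6 -100.0
```

```bash
python3 -m handwheel '{"series": [[[0.2,0,0.25,0,0,0,0],[0.2,0,0.4,0,0,0,0],[0.2,0,0.45,0,0,0,0],[0.2,0,0.45,0,0,0,0]]]}'
```

```text
time: 23.32
tool_pos: [686.4, 3.9, 24.9]
tcp_rot: [-180.0, 0.1, -173.8]
ft_force: [-6.7, 0.7, 9.0]
finger_gap: 55.3
grip_force: 44.8
```

```bash
python3 -m handwheel '{"series": [[[0,0,0,0,0,0,1],[0,0,0,0,0,0,1],[0,0,0,0,0,0,1],[0,0,0,0,0,0,1],[0,0,-6,0,0,0,1],[0,0,-12,0,0,0,1],[0,0,-16,0,0,0,1],[0,0,-20,0,0,0,1],[0,0,-20,0,0,0,1],[0,0,-20,0,0,0,1]]]}'
python3 - <<'E'
from h import *
shoot('wrist','w9'); shoot('scene','c9'); go((632,389),200,6.2)
E
```

```text
time: 24.58
tool_pos: [685.6, 4.0, 222.3]
tcp_rot: [180.0, -0.0, -173.8]
ft_force: [-0.8, -0.1, -0.2]
finger_gap: 85.8
grip_force: 0.0
at [684.9   4.1 220.7] [ 179.97   -0.18 -173.8 ] t 24.68 -> cm [ 1.1  38.84  2.07] rz 0.0 joint6 -100.0
```

```bash
python3 -m handwheel '{"series": [[[1.1,38.8,1,0,0,0,1],[1.1,38.8,1,0,0,0,1],[1.1,38.8,1,0,0,0,1],[1.1,38.8,1,0,0,0,1],[1.1,38.8,1,0,0,0,1],[1.1,38.8,1,0,0,0,1],[1.1,38.8,1,0,0,0,1],[1.1,38.8,1,0,0,0,1],[1.1,38.8,1,0,0,0,1],[1.1,38.8,1,0,0,0,1]]]}'
python3 - <<'E'
from h import *
w=shoot('wrist','w10'); a,b=load("a_scene"),load("a_side"); print(proj(w,[[565,380,75]]))
for s,p,q in ((a,(398.5,338.7),None),(b,(212.2,137.8),None)): print(plane(s,p,75))
E
```

```text
time: 25.92
tool_pos: [633.8, 386.7, 212.9]
tcp_rot: [-180.0, 0.0, -173.9]
ft_force: [-0.1, 0.3, 0.2]
finger_gap: 85.4
grip_force: 0.0
[[283.32383929 118.47678354]]
[[564.16953152 382.54373038  75.        ]]
[[562.26403174 379.50103248  75.        ]]
```

View pics/w10.png

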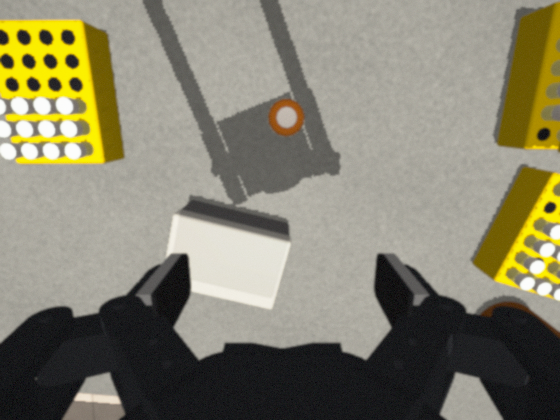

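View pics/c9.png

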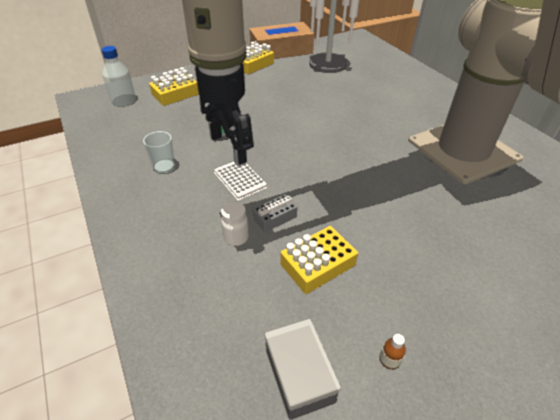

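The wrist picture shows the bottle from above at (286,117), clear of the tip box (168–290, 198–308). The scene picture shows the jar at (235,223) upright behind the block at (276,208).

Run:
```python
from h import *
w=load("w10"); a=load("a_scene"); b=load("a_side"); p=(286.5,117)
print(plane(w,p,72),tri([(w,p),(a,(398.5,338.7))]),tri([(w,p),(b,(213,138))]))
X=plane(w,p,73)[0]; go(X,110,6.2)
```

```text
[[563.44893574 382.65664603  72.        ]] (array([563.58559819, 382.44828418,  74.1071065 ]), [np.float64(0.2), np.float64(0.1)]) (array([564.68814842, 382.02315452,  71.98933661]), [np.float64(1.6), np.float64(0.4)])
at [633.8 386.9 213.1] [-1.7999e+02  2.0000e-02 -1.7392e+02] t 25.98 -> cm [ 7.04  0.32 10.31] rz -0.002 joint6 -69.0
```

```bash
python3 -m handwheel '{"series": [[[7.05,0.3,3,0,0,0,0.8],[7.05,0.3,8,0,0,0,0.8],[7.05,0.3,10.3,0,0,0,0.8],[7.05,0.3,10.3,0,0,0,0.8],[7.05,0.3,10.3,0,0,0,0.8]]]}'
python3 - <<'E'
from h import *
go((563.6,382.4),10,6.2)
E
```

```text
time: 26.6
tool_pos: [564.0, 384.0, 111.9]
tcp_rot: [179.9, 0.1, -173.8]
ft_force: [0.8, -0.7, 0.7]
finger_gap: 68.2
grip_force: 0.0
at [564.  384.  111.9] [ 1.7994e+02  1.5000e-01 -1.7385e+02] t 26.6 -> cm [ 0.06 -0.15 10.19] rz -0.001 joint6 -66.0
```

```bash
python3 -m handwheel '{"series": [[[0,0,4,0,0,0,0.8],[0,0,8,0,0,0,0.8],[0,0,10,0,0,0,0.8],[0,0,10,0,0,0,0.8],[0,0,10,0,0,0,0],[0,0,10,0,0,0,0],[0,0,10,0,0,0,0],[0,0,10,0,0,0,0],[0,0,10,0,0,0,0],[0,0,10,0,0,0,0]]]}' 40
python3 - <<'E'
from h import *
go((563.6,382.4),10,6.2)
E
```

```text
time: 27.85
tool_pos: [564.3, 384.9, 12.5]
tcp_rot: [179.9, 0.2, -173.8]
ft_force: [0.6, -0.3, 6.3]
finger_gap: 34.9
grip_force: 40.5
at [564.3 384.9  12.5] [ 179.91    0.23 -173.8 ] t 27.85 -> cm [ 0.1  -0.24  0.25] rz 0.0 joint6 -66.0
```

```bash
python3 -m handwheel '{"series": [[[0,0,-3,0,0,0,0],[0,0,-8,0,0,0,0],[0,0,-13,0,0,0,0],[0,0,-15,0,0,0,0],[0,0,-15,0,0,0,0],[0,0,-15,0,0,0,0]]]}'
python3 - <<'E'
from h import *
go((511.3,-175),145,6.2)
E
```

```text
time: 28.6
tool_pos: [561.4, 383.2, 157.0]
tcp_rot: [-179.9, -0.2, -173.8]
ft_force: [-0.6, 0.3, 0.0]
finger_gap: 34.9
grip_force: 40.0
at [561.4 383.2 157. ] [-179.91   -0.2  -173.8 ] t 28.6 -> cm [ 11.01 -54.95   1.2 ] rz 0.0 joint6 -66.0
```

```bash
python3 -m handwheel '{"series": [[[11,-55,0,0,0,0,0],[11,-55,0,0,0,0,0],[11,-55,0,0,0,0,0],[11,-55,0,0,0,0,0],[11,-55,0,0,0,0,0],[11,-55,0,0,0,0,0],[11,-55,0,0,0,0,0],[11,-55,0,0,0,0,0],[11,-55,0,0,0,0,0],[11,-55,0,0,0,0,0],[11,-55,1,0,0,0,0],[11,-55,1,0,0,0,0]]]}'
python3 - <<'E'
from h import *
go((511.3,-175),12.5,6.2)
E
```

```text
time: 30.1
tool_pos: [511.4, -172.8, 147.2]
tcp_rot: [179.9, -0.2, -173.7]
ft_force: [0.8, -0.5, 0.8]
finger_gap: 34.9
grip_force: 40.3
at [ 511.4 -172.8  147.2] [ 179.86   -0.2  -173.71] t 30.1 -> cm [ 0.04 -0.22 13.47] rz 0.002 joint6 -120.0
```

```bash
python3 -m handwheel '{"series": [[[0,0,5,0,0,0,0],[0,0,10,0,0,0,0],[0,0,12.5,0,0,0,0],[0,0,12.9,0,0,0,0],[0,0,12.9,0,0,0,0],[0,0,12.9,0,0,0,0],[0,0,12.9,0,0,0,0]]]}'
python3 - <<'E'
from h import *
go((511.3,-175),12.5,6.2)
E
```

```text
time: 30.98
tool_pos: [513.7, -175.1, 22.3]
tcp_rot: [-179.9, 0.1, -173.8]
ft_force: [-0.1, -0.4, -1.1]
finger_gap: 35.1
grip_force: 40.3
at [ 513.7 -175.1   22.3] [-1.7993e+02  1.3000e-01 -1.7379e+02] t 30.98 -> cm [0.24 0.04 0.98] rz 0.0 joint6 -120.0
```

```bash
python3 -m handwheel '{"series": [[[0.2,0,0.4,0,0,0,0],[0.2,0,0.7,0,0,0,0],[0.2,0,0.8,0,0,0,0],[0.2,0,0.8,0,0,0,0],[0.2,0,0.8,0,0,0,0]]]}'
```

```text
time: 31.6
tool_pos: [510.7, -175.0, 12.7]
tcp_rot: [-180.0, 0.0, -173.8]
ft_force: [-0.5, 0.3, -0.4]
finger_gap: 34.8
grip_force: 40.4
```

```bash
python3 -m handwheel '{"series": [[[0,0,0.1,0,0,0,0],[0,0,0.1,0,0,0,0],[0,0,0.15,0,0,0,0],[0,0,0.15,0,0,0,0]]]}'
```

```text
time: 32.1
tool_pos: [510.8, -175.0, 12.5]
tcp_rot: [-180.0, 0.0, -173.8]
ft_force: [-5.3, 2.3, 11.9]
finger_gap: 35.0
grip_force: 41.8
```

Contact. I release, rise and back off, then check everything.

```bash
python3 -m handwheel '{"series": [[[0,0,0,0,0,0,1],[0,0,0,0,0,0,1],[0,0,0,0,0,0,1],[0,0,0,0,0,0,1],[0,0,-6,0,0,0,1],[0,0,-12,0,0,0,1],[-6,8,-18,0,0,0,1],[-8,12,-24,0,0,0,1],[-8,16,-28,0,0,0,1],[-8,16,-28,0,0,0,1],[-8,16,-28,0,0,0,1]]]}'
python3 - <<'E'
from h import *
w=shoot('wrist','w11'); s=shoot('side','s11'); c=shoot('scene','c11')
cv2.imwrite("pics/f.png",np.hstack([s["img"][120:400,140:540],c["img"][80:360,120:520]])[:,:,::-1])
print(proj(w,[[511,-175,75],[687,4,85]]))
E
```

```text
time: 33.48
tool_pos: [575.0, -4.8, 295.9]
tcp_rot: [-179.9, 0.4, -173.6]
ft_force: [0.0, -0.6, -0.5]
finger_gap: 85.6
grip_force: 0.0
[[137.5121705  104.90670071]
 [279.74644851 267.28659341]]
```

View pics/w11.png

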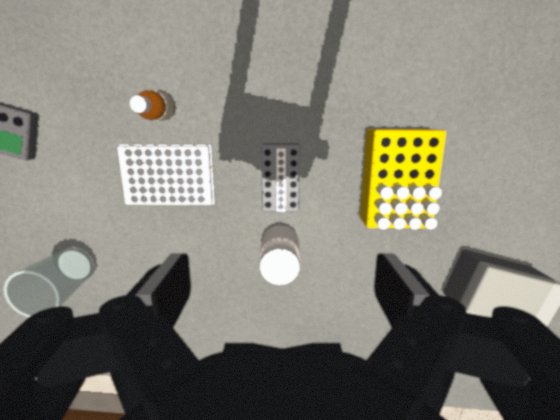

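View pics/f.png

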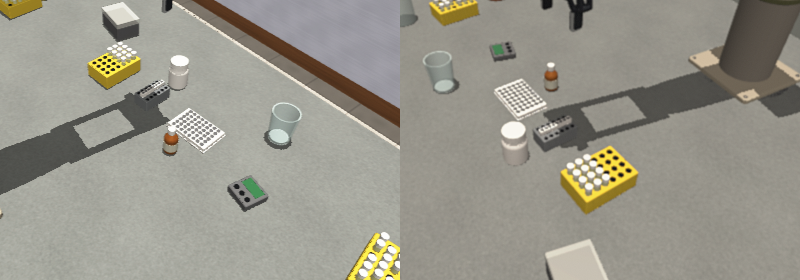

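All items stand as wanted. In the wrist view the bottle cap is at (139,104) in front of the plate, the jar lid is at (280,266) behind the block, and the strip lies on the block at column 281. One numeric check follows, then I hand in.

Run:
```python
from h import *
w=load("w11")
d=dots(w,(255,135,308,220),9,25,4,90); P=plane(w,d,35)[:,:2]; 
side=[p for p,q in zip(P,d) if abs(q[0]-281)>8]; mid=[plane(w,q,47)[0,:2] for q in d if abs(q[0]-281)<=6]
B=cv2.minAreaRect(np.float32(side)); S=np.array(mid); print(len(side),B,len(mid),S.mean(0) if len(S) else "")
J=plane(w,(280,266),85)[0,:2]; R=plane(w,(139,104.3),75)[0,:2]; print(J,R)
t=np.radians(6.2); M=np.array([[np.cos(t),np.sin(t)],[-np.sin(t),np.cos(t)]])
bc=np.array(B[0]); print("jar in block",M@(J-bc),"bottle in plate",M@(R-[601.8,-165.2]),"block in rack",M@(bc-[568.2,151.6]),"in plate",M@(bc-[601.8,-165.2]))
e=plane(w,[[281,149],[281,211]],47)[:,:2]; print("strip ends",e,M@(e.mean(0)-bc))
```

```text
14 ((583.9661254882812, -3.17706298828125), (69.99118041992188, 41.740875244140625), 6.259109973907471) 6 [579.3235131   -7.03891535]
[685.19406466   4.12368277] [ 510.16732662 -173.33799528]
jar in block [101.42432915  -3.67450878] bottle in plate [-91.97560882   1.80587384] block in rack [  -1.04191423 -155.57449777] in plate [ -0.23119073 163.00130597]
strip ends [[544.39259786 -10.26753251]
 [624.8195489   -1.42234313]] [ 0.34807605 -2.7213843 ]
```

```bash
python3 -c "
from bench import r
print(r.hand_in())"
```

```text
the job is handed in; nothing more can be done
None
```

The bench is set out and handed in: the block is midway with the strip centred on it, the jar is behind it and the bottle is in front of the plate. My last camera check put every placing within tolerance; the hand-in returned no verdict.

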